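Reset the tripped bench distribution box

TASK

The grey distribution box on the bench has tripped: with closed fingertips push its sliding cover fully open, reach into the square well under it, press the sunken key right down and keep it down for about two seconds, then let it come up and push the cover fully shut again. Only push and press: do not lift, tip or shift the box, do not press the key in the round well, and leave the screwdriver, loupe, tape and tin beside the box where they are.

Things in the scene. Friction and masses are not known exactly. Their poses are not given: they have to be found in the camera images.
- distro_box: Grey painted box, 3 kg, loose on the bench on rubber feet, 90 (its x) x 230 (its y) x 60 mm high; origin at the centre of its underside; z up. Black sockets on its -x side. Flat top with two wells 26 mm deep: a square one at the box's centre, a round one at y = -85 mm. Two steel rails at x = +-33 mm, 4 mm wide, 5 mm high above the top, from y = -35 to +111 mm, guide a cover along y
- cover_center (a point): Centre of the sliding cover: a plain aluminium block 58 (box x) x 66 (box y) mm, 18 mm high above the box's top, thin dark ribs on it; this point is 9 mm above the box's top. Lies over the square well at the start; captive; pushed along the box's y at its 58 mm wide end faces with about 2 N
- cover (a joint): How far the cover has slid towards the box's +y, in m: 0 fully shut (centred over the square well), 0.070 fully open (well quite free, the cover's far end then at y = +103 mm of the box); stops at both ends, friction 1.5 N, stays where it is left; starts between 0 and 0.02
- reset_well (a point): Centre of the mouth of the square well, at the level of the box's top: 46 x 46 mm, sides parallel to the box's, 26 mm deep
- reset_key_top (a point): Centre of the top of the sunken key in the square well: a white square key 28 x 28 mm whose top lies 18 mm below the box's top when up; moves with the key
- reset_key (a joint): How far the key in the square well is pressed, in m: 0 up, 0.005 fully down; spring, 0.8 N to start and 4.8 N fully down, comes up by itself
- test_well (a point): Centre of the mouth of the round well, 46 mm in diameter, never covered, at the level of the box's top; it holds a round key, 28 mm across, not to be pressed
- test_key (a joint): How far the key in the round well is pressed, in m: 0 up, 0.005 fully down; same spring
- screwdriver_red: Loose screwdriver with a red handle, 18 x 150 x 18 mm, lying along its y near the box's -x side; origin at the centre of its underside; leave alone
- loupe: Loose black bench loupe, 44 mm across, 34 mm high, standing near the box's +x side; origin at the centre of its underside; leave alone
- tape_black: Loose roll of black tape lying flat, 62 mm across, 19 mm high, near the box's +x side; origin at the centre of its underside; leave alone
- tin_1: Loose round white tin, 51 mm across, 24 mm high, near the box's -y end; origin at the centre of its underside; leave alone

How it is judged:
By the outcome, as a careful person would: the job done as asked, in the order asked, and still so for the second after the job is handed in, with the robot touching nothing.
It also fails if it takes over 53 s, if anything falls off the work surface, if the arm or the gripper's body presses on something with over 40 N, if the wrist force passes 120 N, or if a joint passes its speed limit or range.

ROBOT

A 6-joint arm with a two-finger parallel gripper is mounted at the origin on a cart in front of the work surface, level with it; the furniture and walls round the work are solid. World frame = base frame: x ahead of the robot, y to its left, z up, the work surface at z = 0. Lengths are in m, angles in degrees, forces in N, time in s.
With the tool pointing down it reaches from about 0.3 to 0.75 m from the base axis. Payload 8.5 kg.
Tool frame: the origin (TCP) lies between the finger pads; the fingertips stand 17 mm ahead of it and the grasp point (between the pads) lies 2 mm behind it; z points along the fingers, y is the direction in which the jaws open and shut (so a half turn about z gives the same grasp; the last joint's range is limited). The gripper opens to 85 mm and grips with 20 to 120 N. Pads are 22 mm wide; open, the fingers measure 114 mm over their backs; the gripper's body (76 mm by 85 mm) begins 54 mm behind the grasp point. The pads swing forward as they close: fully open they stand 13 mm farther back than shut.
Start: joints at [60.258, 21.807, 74.336, -0, 83.858, -12.336], TCP at [0.165, 0.525, 0.248] pointing down, gripper open.
Joint ranges: [-178.18, 178.18], [-50.72, 133.34], [12.68, 142.11], [-81.47, 261.47], [9.98, 163.14], [-165.26, 165.26]. Speed limits (degrees/s): [136.94, 136.94, 180, 180, 180, 180].

INTERFACE

Orientations are given as a 3x3 rotation matrix whose columns are the frame's x, y, z axes.
In Python, from rig import readout, eyes, env gives the robot as it stands.
- The arm moves only by the tool arm_command, never from a script. Its argument "rows" is text: rows parted by semicolons, each of 7 numbers parted by spaces: the closure, from 0 (fully open) to 1 (shut), then the shift along the tool's x, y, z in mm, then the turn, a rotation vector about the tool's x, y, z in degrees. In form: grip dx dy dz rx ry rz; .... A call has 1 to 5 rows; each row shifts and turns the commanded pose from where the row before left it, along the tool's axes as they then stand; what a row does not reach is not made up. A row lasts 1/12 s, in which the tool goes at most 41.7 mm and 7.16 degrees, less where a joint would pass 70% of its speed; a pose out of reach is approached as far as the arm can. A call with a gripper value outside its range is refused whole. The fingers move at their own pace and stop on an object; "squeeze" is the grip in N (left out, the last holds). Time passes only in rows, so rows that do not move let the fingers close. It gives the time, the measured TCP pose, the force and the opening at its end, in the units of the state.
- readout.observe(): the state, without advancing time (a new reading comes with each control period).
- eyes.get_image(name): name is "scene" or "side" or "wrist"; returns the picture (400x640x3 uint8, red, green, blue); there is no depth.
- eyes.camera_model(name): a dict with "mtx" (3x3 intrinsics, pixels), "view" (4x4, takes a point from world to camera coordinates). Camera axes: x right, y up, looking along -z (the intrinsics and any distortion apply to the point x, -y, -z); pixel columns grow to the right and rows downward; lengths in m; the calibration is good to about 2 mm. A picture is of the moment at which its call begins: read the wrist's pose just before it. camera_model takes no time and is no camera call; for the wrist camera it gives the pose at the moment of the call.
- env.close_job(): hands the job in, once; it reports no verdict.
The state is a dict: "time_s": time; "q": joint angles; "qvel": joint speeds; "joint_efforts": joint torques, N m; "position": TCP position; "tool_rot": TCP orientation; "ft_force": force on the tool from outside, world axes, zero at the start; "wrist_torque": the same for the moment, N m; "grip_width": finger opening in m.
Only numpy, scipy, OpenCV 4.12 (cv2) and the standard library are available. Lean on these libraries where they do the work, as an engineer would, in place of code of your own. Each camera call takes 0.05 s, during which the arm holds its last target. There are 200 camera calls.

## Working session

There is one attempt and no reset: what is moved stays moved. The work goes in short steps, Python scripts to look and compute and a tool call to move; the robot and the scene stay as the last step left them, time stands still between calls to the robot, and variables do not carry over. Pictures are saved under pics/ and viewed, about 8 in all and at most 12, crops included, and the job is handed in when it is done.

Besides the shell and the picture viewer there is one more tool, called after "Request:" as name(argument=value, ...) on one line, values as JSON. arm_command: Moves the arm, as the interface text tells. Its arguments: {"type":"object","properties":{"rows":{"type":"string"},"squeeze":{"type":"number"}},"required":["rows"]}

```bash
mkdir -p pics; ls
python3 - <<'E'
from rig import readout, eyes
import cv2,numpy as np
s=readout.observe(); print(s['time_s'],s['position'],np.round(s['tool_rot'],3).tolist())
for n in("scene","side","wrist"):
    m=eyes.camera_model(n); print(n,{k:(np.round(v,4).tolist() if hasattr(v,'__len__') and not isinstance(v,str) else v) for k,v in m.items()})
    cv2.imwrite(f'pics/{n}0.png',eyes.get_image(n)[:,:,::-1])
a=cv2.imread('pics/scene0.png');b=cv2.imread('pics/side0.png')
E
```

```text
pics
0.0 [0.16436814 0.52455393 0.24769076] [[-0.954, 0.299, -0.001], [0.299, 0.954, -0.001], [0.0, -0.002, -1.0]]
scene {'mtx': [[379.1483, 0.0, 321.1354], [0.0, 379.1483, 198.0741], [0.0, 0.0, 1.0]], 'view': [[0.7848, -0.6196, 0.0097, -0.5428], [0.2329, 0.3095, 0.9219, -0.1933], [-0.5743, -0.7213, 0.3872, -0.5991], [0.0, 0.0, 0.0, 1.0]]}
side {'mtx': [[427.4788, 0.0, 319.8123], [0.0, 427.4788, 196.7982], [0.0, 0.0, 1.0]], 'view': [[-0.9814, -0.1918, 0.0124, 0.5624], [0.1376, -0.6559, 0.7422, -0.1732], [-0.1342, 0.73, 0.6701, -0.7988], [0.0, 0.0, 0.0, 1.0]]}
wrist {'mtx': [[317.007, 0.0, 320.0147], [0.0, 317.007, 197.9675], [0.0, 0.0, 1.0]], 'view': [[0.2991, 0.9542, -0.0014, -0.5505], [-0.9117, 0.2853, -0.2957, 0.039], [-0.2818, 0.0897, 0.9553, -0.3795], [0.0, 0.0, 0.0, 1.0]]}
```

View pics/scene0.png

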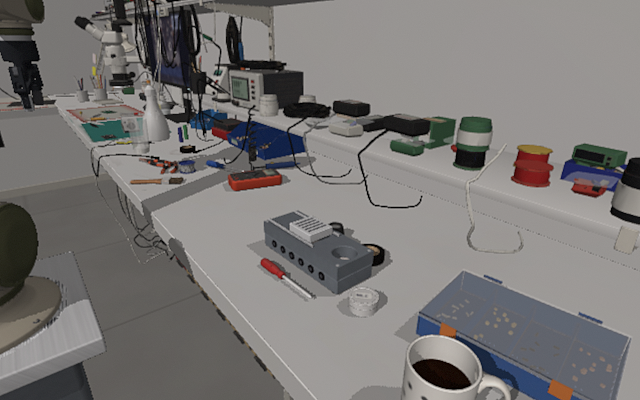

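View pics/wrist0.png

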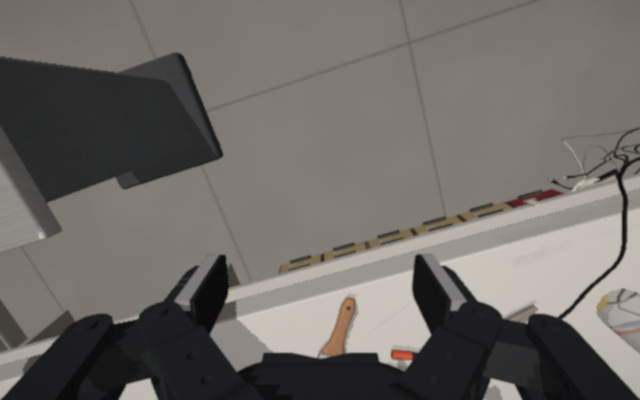

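The scene view shows the box at about (318,250): round well at (345,253), cover at (310,230), and sockets towards the robot. The wrist camera doesn't see the box yet.

Run:
```python
import cv2
a=cv2.imread('pics/scene0.png');b=cv2.imread('pics/side0.png')
cv2.imwrite('pics/sc1.png',cv2.resize(a[195:325,245:405],None,fx=5,fy=4.5,interpolation=cv2.INTER_CUBIC)[:590])
```

```text
(no output)
```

View pics/sc1.png

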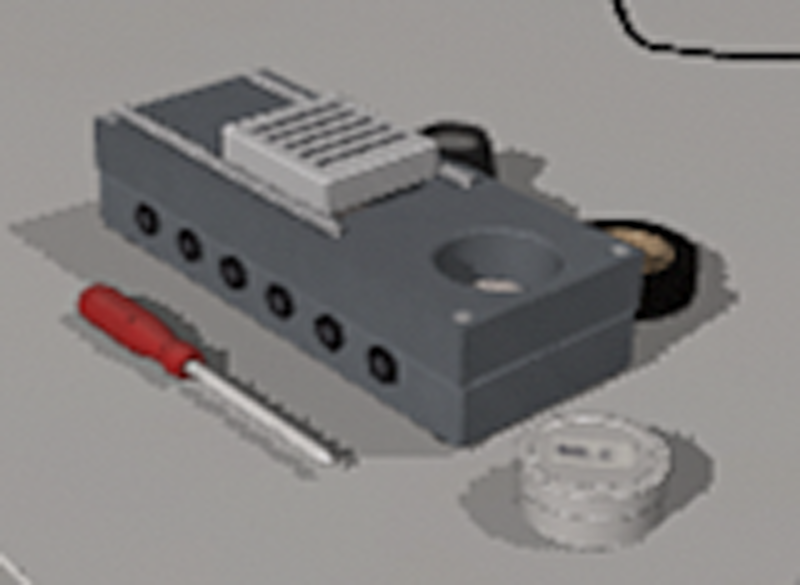

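View pics/side0.png

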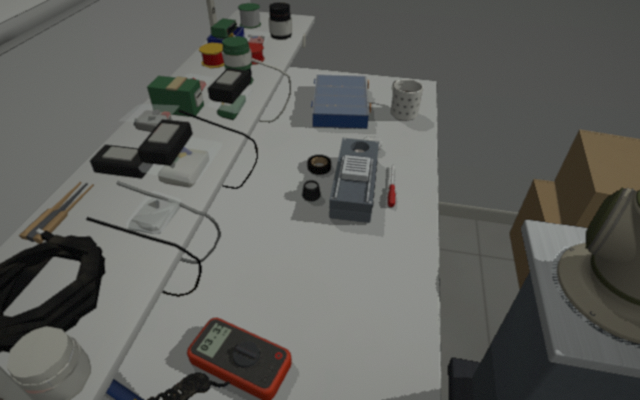

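The crop shows the box's top corners at about (95,118), (463,335) and (640,255), the cover's near top corners at (328,187) and (437,155), and the round well's mouth at (498,262). In the side view the box is at (355,180), with its +y end towards that camera.

```bash
cat > h.py <<'E'
import numpy as np
from scipy.optimize import least_squares
def proj(m,P):
    P=np.atleast_2d(P); c=(m['view'][:3,:3]@P.T).T+m['view'][:3,3]
    q=(m['mtx']@(c*[1,-1,-1]).T).T
    return q[:,:2]/q[:,2:]
def world(p,L):
    L=np.atleast_2d(L); c,s=np.cos(p[2]),np.sin(p[2])
    return np.c_[p[0]+c*L[:,0]-s*L[:,1],p[1]+s*L[:,0]+c*L[:,1],L[:,2]]
def fit(m,L,uv,p0,slide=None):
    r=lambda p:(proj(m,world(p,L))-uv).ravel()
    s=least_squares(r,p0,loss='soft_l1'); return s.x,r(s.x).reshape(-1,2)
E
python3 - <<'E'
from h import *
from rig import eyes
m={k:np.array(v) if k in('mtx','view') else v for k,v in eyes.camera_model('scene').items()}
L=np.array([[-45,115,60],[-45,-115,60],[45,-115,60],[-45,-115,0],[0,-85,60]])/1e3
uv=np.array([[95,118],[463,335],[640,255],[455,445],[498,262]])/[5,4.5]+[245,195]
p,r=fit(m,L,uv,[0.5,0.1,0]); print(p,np.degrees(p[2]),r.round(1).tolist())
for d in(0,.01,.02):
  print(d,((proj(m,world(p,np.array([[-.029,-.033+d,.078],[.029,-.033+d,.078]])))-[245,195])*[5,4.5]).round())
E
```

```text
[ 0.5276753  -0.1867645   0.02648962] 1.517743207306448 [[-0.1, 0.1], [-0.6, -0.7], [0.8, -0.3], [0.1, 4.2], [-0.2, -0.5]]
0 [[344. 193.]
 [462. 152.]]
0.01 [[327. 184.]
 [444. 144.]]
0.02 [[311. 175.]
 [428. 136.]]
```

Request:
arm_command(rows="1 -28 -29 0 0 0 0;1 -28 -29 0 0 0 0;1 -28 -29 0 0 0 0;1 -28 -29 0 0 0 0;1 -28 -29 0 0 0 0", squeeze=60)

```text
time_s: 0.57
position: [0.2549, 0.3428, 0.2482]
tool_rot: [[-0.954, 0.298, -0.0], [0.298, 0.954, -0.0], [0.0, -0.0, -1.0]]
ft_force: [0.7, 0.3, -1.1]
grip_width: 0.0255
```

Request:
arm_command(rows="1 -28 -29 0 0 0 0;1 -28 -29 0 0 0 0;1 -28 -29 0 0 0 0;1 -28 -29 0 0 0 0;1 -28 -29 0 0 0 0")

```text
time_s: 0.98
position: [0.3452, 0.1625, 0.2484]
tool_rot: [[-0.954, 0.299, 0.0], [0.299, 0.954, 0.0], [-0.0, 0.0, -1.0]]
ft_force: [1.0, 0.6, -0.5]
grip_width: -0.0003
```

Request:
arm_command(rows="1 -28 -29 0 0 0 0;1 -28 -29 0 0 0 0;1 -28 -29 0 0 0 0;1 -28 -29 0 0 0 0;1 -28 -29 0 0 0 0")

```text
time_s: 1.4
position: [0.4355, -0.018, 0.2483]
tool_rot: [[-0.954, 0.3, -0.0], [0.3, 0.954, 0.0], [0.0, 0.0, -1.0]]
ft_force: [-0.1, 0.6, 0.9]
grip_width: 0.0004
```

Request:
arm_command(rows="1 -28 -29 0 0 0 0;1 -28 -29 0 0 0 0;1 -28 -29 0 0 0 0;1 -28 -29 0 0 0 0;1 -28 -29 0 0 0 0")

```text
time_s: 1.82
position: [0.5258, -0.1982, 0.2481]
tool_rot: [[-0.954, 0.3, -0.0], [0.3, 0.954, 0.0], [0.0, 0.0, -1.0]]
ft_force: [0.8, 0.3, 1.0]
grip_width: -0.0004
```

Request:
arm_command(rows="1 0 0 0 0 0 7.1;1 0 0 0 0 0 7.1;1 0 0 0 0 0 7.1;1 0 0 0 0 0 7.1;1 0 0 0 0 0 7.1")

```text
time_s: 2.23
position: [0.5253, -0.1962, 0.248]
tool_rot: [[-0.598, 0.801, -0.001], [0.801, 0.598, 0.0], [0.001, -0.0, -1.0]]
ft_force: [0.3, -0.1, 0.6]
grip_width: -0.0001
```

Request:
arm_command(rows="1 0 0 0 0 0 7.1;1 0 0 0 0 0 7.1;1 0 0 0 0 0 7.1;1 0 0 0 0 0 7.1;1 0 0 0 0 0 7.1")

```text
time_s: 2.65
position: [0.5253, -0.1961, 0.248]
tool_rot: [[-0.022, 1.0, -0.001], [1.0, 0.022, 0.0], [0.0, -0.001, -1.0]]
ft_force: [0.5, 0.0, -0.4]
grip_width: 0.0
```

Request:
arm_command(rows="1 0 0 0 0 0 0;1 0 0 0 0 0 0")

```text
time_s: 2.82
position: [0.5253, -0.1961, 0.2481]
tool_rot: [[-0.032, 1.0, -0.0], [1.0, 0.032, 0.0], [0.0, -0.0, -1.0]]
ft_force: [-0.3, 0.3, -0.3]
grip_width: -0.0001
```

Run:
```python
from rig import readout, eyes
import cv2,numpy as np,pickle
s=readout.observe(); print(s['time_s'],s['position'],np.round(s['tool_rot'],3).tolist(),s['grip_width'],s['q'])
m=eyes.camera_model('wrist'); pickle.dump(m,open('w1.pkl','wb'))
i=eyes.get_image('wrist')[:,:,::-1]; cv2.imwrite('pics/w1.png',i)
cv2.imwrite('pics/w1b.png',cv2.resize(i,(800,500),interpolation=cv2.INTER_CUBIC))
```

```text
2.8167 [ 0.52530158 -0.19610785  0.24811419] [[-0.032, 1.0, -0.0], [1.0, 0.032, 0.0], [0.0, -0.0, -1.0]] -6.291866919223438e-05 [-3.25682000e+01  2.29115262e+01  7.25992753e+01  3.20157551e-04
  8.45180610e+01 -3.43771060e+01]
```

View pics/w1b.png

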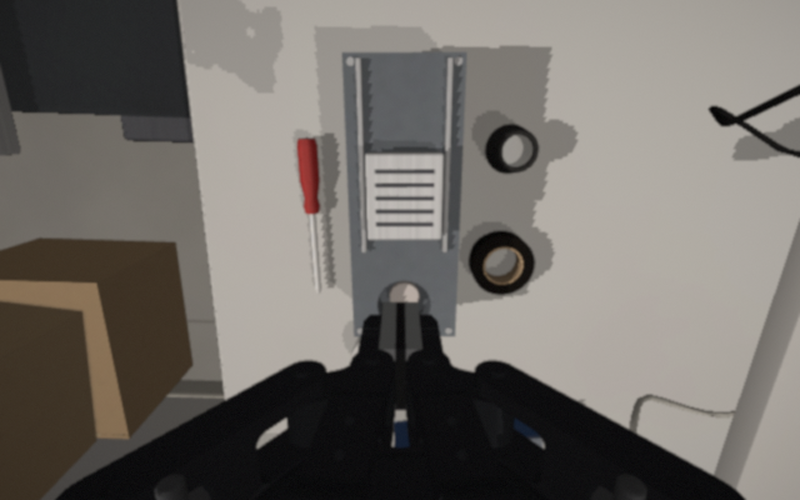

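The wrist view shows the box's top corners at (343,52), (466,53), (355,335) and (455,336). The cover's top spans (365,153) to (441,240) and the rails end at (364,251) and (445,250). The loupe, tape and screwdriver are clear of the working line.

Run:
```python
from h import *
import pickle
m={k:np.array(v) if k in('mtx','view') else v for k,v in pickle.load(open('w1.pkl','rb')).items()}
L=np.array([[-45,115,60],[45,115,60],[-45,-115,60],[45,-115,60],[-33,-35,65],[33,-35,65],[-29,33,78],[29,33,78],[-29,-33,78],[29,-33,78]])/1e3
uv=np.array([[343,52],[466,53],[355,335],[455,336],[364,251],[445,250],[365,152],[443,152],[367,241],[441,241]])/1.25
def r(p):
    K=L.copy(); K[6:,1]+=p[3]; return (proj(m,world(p,K))-uv).ravel()
s=least_squares(r,[.525,-.187,.026,.01]); p=s.x
print(p,np.degrees(p[2]),r(p).reshape(-1,2).round(1).tolist())
for n,l in dict(press=[0,0,0],pre=[0,-.033+p[3]-.02,0],open=[0,.037-.011,0],pre2=[0,.103+.02,0],start=[0,.033+.011,0]).items(): print(n,world(p,l).round(4))
```

```text
[ 0.52921512 -0.18419132  0.03500859  0.01196924] 2.005844522753026 [[-1.1, -0.5], [0.7, -1.7], [-1.0, 0.8], [-0.1, -0.2], [0.0, 0.9], [-0.3, 1.5], [-0.3, 0.8], [1.1, 0.6], [0.1, -0.7], [0.7, -0.9]]
press [[ 0.5292 -0.1842  0.    ]]
pre [[ 0.5307 -0.2252  0.    ]]
open [[ 0.5283 -0.1582  0.    ]]
pre2 [[ 0.5249 -0.0613  0.    ]]
start [[ 0.5277 -0.1402  0.    ]]
```

Request:
arm_command(rows="1 -30 4 0 0 0 0;1 0 0 40 0 0 0;1 0 0 40 0 0 0;1 0 0 40 0 0 0;1 0 0 20 0 0 0")

```text
time_s: 3.28
position: [0.5285, -0.2251, 0.1039]
tool_rot: [[-0.031, 1.0, -0.005], [1.0, 0.031, 0.004], [0.004, -0.005, -1.0]]
ft_force: [-0.1, -1.5, 0.1]
grip_width: -0.0004
```

Request:
arm_command(rows="1 0 0 15 0 0 0;1 0 0 9 0 0 0;1 0 0 0 0 0 0")

```text
time_s: 3.53
position: [0.5296, -0.2257, 0.0827]
tool_rot: [[-0.03, 1.0, -0.003], [1.0, 0.03, 0.002], [0.002, -0.003, -1.0]]
ft_force: [0.1, -0.2, 0.4]
grip_width: -0.0002
```

Request:
arm_command(rows="1 3 0 0 0 0 0;1 3 0 0 0 0 0;1 3 0 0 0 0 0;1 3 0 0 0 0 0;1 3 0 0 0 0 0")

```text
time_s: 3.95
position: [0.5301, -0.211, 0.0852]
tool_rot: [[-0.028, 1.0, 0.002], [1.0, 0.028, -0.001], [-0.001, 0.001, -1.0]]
ft_force: [-0.2, -1.8, 1.7]
grip_width: -0.0
```

Request:
arm_command(rows="1 5 0 0 0 0 0;1 5 0 0 0 0 0;1 5 0 0 0 0 0;1 5 0 0 0 0 0;1 5 0 0 0 0 0")

```text
time_s: 4.37
position: [0.5291, -0.1855, 0.0844]
tool_rot: [[-0.028, 1.0, -0.0], [1.0, 0.028, -0.0], [-0.0, -0.0, -1.0]]
ft_force: [-0.6, -2.3, 1.0]
grip_width: -0.0003
```

Request:
arm_command(rows="1 5 0 0 0 0 0;1 5 0 0 0 0 0;1 4 0 0 0 0 0;1 3 0 0 0 0 0;1 2 0 0 0 0 0")

```text
time_s: 4.78
position: [0.5285, -0.1666, 0.0843]
tool_rot: [[-0.028, 1.0, -0.0], [1.0, 0.028, 0.0], [0.0, -0.0, -1.0]]
ft_force: [-0.3, -1.8, 1.4]
grip_width: -0.0001
```

Request:
arm_command(rows="1 1 0 0 0 0 0;1 1 0 0 0 0 0;1 1 0 0 0 0 0")

```text
time_s: 5.03
position: [0.5284, -0.1641, 0.0842]
tool_rot: [[-0.028, 1.0, -0.0], [1.0, 0.028, 0.0], [0.0, -0.0, -1.0]]
ft_force: [-1.6, -1.7, 1.8]
grip_width: 0.0001
```

Request:
arm_command(rows="1 1 0 0 0 0 0;1 1 0 0 0 0 0;1 1 0 0 0 0 0;1 1 0 0 0 0 0;1 0 0 0 0 0 0")

```text
time_s: 5.45
position: [0.5283, -0.1598, 0.0843]
tool_rot: [[-0.028, 1.0, -0.0], [1.0, 0.028, 0.0], [0.0, -0.0, -1.0]]
ft_force: [-0.2, 0.3, 0.7]
grip_width: -0.0004
```

Request:
arm_command(rows="1 0.5 0 0 0 0 0;1 0.5 0 0 0 0 0;1 0 0 0 0 0 0")

```text
time_s: 5.7
position: [0.5284, -0.1592, 0.0843]
tool_rot: [[-0.028, 1.0, 0.0], [1.0, 0.028, -0.0], [-0.0, -0.0, -1.0]]
ft_force: [-0.6, -3.5, -0.1]
grip_width: -0.0
```

Request:
arm_command(rows="1 0.5 0 0 0 0 0;1 0.5 0 0 0 0 0;1 0 0 0 0 0 0")

```text
time_s: 5.95
position: [0.5284, -0.1591, 0.0844]
tool_rot: [[-0.028, 1.0, 0.0], [1.0, 0.028, -0.002], [-0.002, 0.0, -1.0]]
ft_force: [-0.8, -8.2, -0.7]
grip_width: -0.0001
```

Request:
arm_command(rows="1 0.5 0 0 0 0 0;1 0 0 0 0 0 0")

```text
time_s: 6.12
position: [0.5284, -0.159, 0.0844]
tool_rot: [[-0.028, 1.0, 0.0], [1.0, 0.028, -0.003], [-0.003, 0.0, -1.0]]
ft_force: [-1.1, -9.0, -1.9]
grip_width: -0.0002
```

The cover hit its stop (force rose to 9 N with no further motion), where I expected it. Next I back off to the well's centre, take a view from above, then press.

Request:
arm_command(rows="1 -10 0 0 0 0 0;1 -16 0.5 0 0 0 0;1 0 0 -30 0 0 0;1 0 0 -25 0 0 0;1 0 0 0 0 0 0")

```text
time_s: 6.53
position: [0.5314, -0.1856, 0.1437]
tool_rot: [[-0.027, 1.0, 0.007], [1.0, 0.027, -0.004], [-0.004, 0.007, -1.0]]
ft_force: [0.5, -0.2, -0.3]
grip_width: -0.0
```

Run:
```python
from rig import readout, eyes
import cv2,numpy as np,pickle
s=readout.observe(); print(s['time_s'],s['position'],s['ft_force'])
m=eyes.camera_model('wrist'); pickle.dump(m,open('w2.pkl','wb'))
i=eyes.get_image('wrist')[:,:,::-1]
j=eyes.get_image('scene')[195:325,245:405,::-1]
cv2.imwrite('pics/w2.png',np.vstack([cv2.resize(i[:300,120:520],(800,600))[:600:2,::2],cv2.resize(j,(400,300),interpolation=cv2.INTER_CUBIC)]))
from h import *
print(proj({k:np.array(v) for k,v in m.items() if k in('mtx','view')},world([.5292,-.1842,.035],np.array([[-23,-23,60],[23,-23,60],[23,23,60],[-23,23,60],[-29,103,78],[29,103,78]])/1e3)).round()-[120,0])
```

```text
6.5333 [ 0.53135765 -0.18557836  0.14373116] [ 0.48216826 -0.21671266 -0.30918405]
[[163. 242.]
 [227. 241.]
 [228. 179.]
 [160. 180.]
 [139.  46.]
 [245.  45.]]
```

View pics/w2.png

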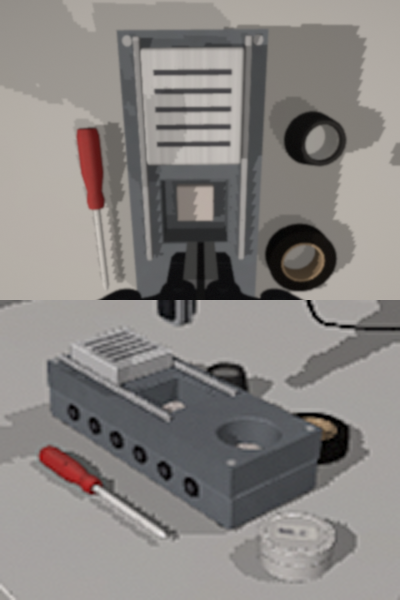

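The views show the cover fully open and the square well free, with its mouth at (162–228, 180–242) in the crop. That matches the prediction, and the key is visible inside.

Request:
arm_command(rows="1 0 0 0 0 0 0;1 0 0 30 0 0 0;1 0 0 25 0 0 0;1 0 0 15 0 0 0;1 0 0 3 0 0 0")

```text
time_s: 7.05
position: [0.5279, -0.1827, 0.0626]
tool_rot: [[-0.028, 1.0, -0.006], [1.0, 0.028, 0.004], [0.004, -0.006, -1.0]]
ft_force: [-0.1, 0.1, -0.8]
grip_width: -0.0
```

Request:
arm_command(rows="1 0 0 1 0 0 0;1 0 0 1 0 0 0;1 0 0 1 0 0 0;1 0 0 0 0 0 0")

```text
time_s: 7.38
position: [0.5298, -0.1837, 0.064]
tool_rot: [[-0.028, 1.0, 0.001], [1.0, 0.028, -0.001], [-0.001, 0.001, -1.0]]
ft_force: [-1.1, 0.8, 0.1]
grip_width: 0.0002
```

Request:
arm_command(rows="1 0 0 1 0 0 0;1 0 0 1 0 0 0;1 0 0 1 0 0 0;1 0 0 1 0 0 0;1 0 0 0 0 0 0")

```text
time_s: 7.8
position: [0.5294, -0.1835, 0.0592]
tool_rot: [[-0.028, 1.0, -0.0], [1.0, 0.028, 0.0], [0.0, -0.0, -1.0]]
ft_force: [-0.3, 0.1, 0.1]
grip_width: -0.0003
```

Request:
arm_command(rows="1 0 0 1 0 0 0;1 0 0 1 0 0 0;1 0 0 1 0 0 0;1 0 0 0 0 0 0")

```text
time_s: 8.13
position: [0.5296, -0.1835, 0.0563]
tool_rot: [[-0.028, 1.0, 0.0], [1.0, 0.028, -0.0], [-0.0, 0.0, -1.0]]
ft_force: [-0.1, -0.6, 2.7]
grip_width: 0.0002
```

Request:
arm_command(rows="1 0 0 1 0 0 0;1 0 0 0 0 0 0")

```text
time_s: 8.3
position: [0.5296, -0.1835, 0.0554]
tool_rot: [[-0.028, 1.0, 0.0], [1.0, 0.028, -0.0], [-0.0, 0.0, -1.0]]
ft_force: [-1.1, 1.1, 3.5]
grip_width: -0.0002
```

Request:
arm_command(rows="1 0 0 1 0 0 0;1 0 0 0.5 0 0 0;1 0 0 0 0 0 0")

```text
time_s: 8.55
position: [0.5296, -0.1836, 0.054]
tool_rot: [[-0.028, 1.0, 0.0], [1.0, 0.028, -0.0], [-0.0, 0.0, -1.0]]
ft_force: [-1.6, 1.8, 5.5]
grip_width: -0.0
```

Request:
arm_command(rows="1 0 0 0.5 0 0 0;1 0 0 0.5 0 0 0;1 0 0 0 0 0 0")

```text
time_s: 8.8
position: [0.5296, -0.1836, 0.0538]
tool_rot: [[-0.028, 1.0, 0.001], [1.0, 0.028, -0.0], [-0.0, 0.001, -1.0]]
ft_force: [-3.9, 2.3, 13.7]
grip_width: 0.0002
```

The key is bottomed: force has jumped to 14 N with no more travel. Now I hold it.

Request:
arm_command(rows="1 0 0 0 0 0 0;1 0 0 0 0 0 0;1 0 0 0 0 0 0;1 0 0 0 0 0 0;1 0 0 0 0 0 0")

```text
time_s: 9.22
position: [0.5296, -0.1836, 0.0538]
tool_rot: [[-0.028, 1.0, 0.001], [1.0, 0.028, -0.001], [-0.001, 0.001, -1.0]]
ft_force: [-3.0, 1.2, 12.4]
grip_width: 0.0002
```

Request:
arm_command(rows="1 0 0 0 0 0 0;1 0 0 0 0 0 0;1 0 0 0 0 0 0;1 0 0 0 0 0 0;1 0 0 0 0 0 0")

```text
time_s: 9.63
position: [0.5296, -0.1836, 0.0538]
tool_rot: [[-0.028, 1.0, 0.001], [1.0, 0.028, -0.001], [-0.001, 0.001, -1.0]]
ft_force: [-3.1, 1.0, 12.4]
grip_width: -0.0001
```

Request:
arm_command(rows="1 0 0 0 0 0 0;1 0 0 0 0 0 0;1 0 0 0 0 0 0;1 0 0 0 0 0 0;1 0 0 0 0 0 0")

```text
time_s: 10.05
position: [0.5296, -0.1836, 0.0538]
tool_rot: [[-0.028, 1.0, 0.001], [1.0, 0.028, -0.0], [-0.0, 0.001, -1.0]]
ft_force: [-4.4, 1.9, 12.8]
grip_width: 0.0003
```

Request:
arm_command(rows="1 0 0 0 0 0 0;1 0 0 0 0 0 0;1 0 0 0 0 0 0;1 0 0 0 0 0 0;1 0 0 0 0 0 0")

```text
time_s: 10.47
position: [0.5296, -0.1835, 0.0538]
tool_rot: [[-0.028, 1.0, 0.001], [1.0, 0.028, -0.001], [-0.001, 0.001, -1.0]]
ft_force: [-4.1, 2.0, 13.0]
grip_width: 0.0001
```

Request:
arm_command(rows="1 0 0 0 0 0 0;1 0 0 0 0 0 0;1 0 0 0 0 0 0;1 0 0 0 0 0 0")

```text
time_s: 10.8
position: [0.5296, -0.1836, 0.0538]
tool_rot: [[-0.028, 1.0, 0.001], [1.0, 0.028, -0.001], [-0.001, 0.001, -1.0]]
ft_force: [-3.0, 2.4, 12.1]
grip_width: 0.0001
```

Request:
arm_command(rows="1 0 0 -5 0 0 0;1 0 0 -15 0 0 0;1 0 0 -30 0 0 0;1 0 0 -30 0 0 0;1 0 0 0 0 0 0")

```text
time_s: 11.22
position: [0.5315, -0.1846, 0.1378]
tool_rot: [[-0.028, 1.0, 0.008], [1.0, 0.028, -0.005], [-0.005, 0.008, -1.0]]
ft_force: [0.4, -1.1, 0.3]
grip_width: -0.0001
```

Request:
arm_command(rows="1 36 0 0 0 0 0;1 36 0 0 0 0 0;1 36 0 0 0 0 0;1 18 0 0 0 0 0;1 0 0 0 0 0 0")

```text
time_s: 11.63
position: [0.5254, -0.0542, 0.1324]
tool_rot: [[-0.032, 1.0, -0.001], [1.0, 0.032, 0.001], [0.001, -0.001, -1.0]]
ft_force: [-0.0, 1.1, 0.1]
grip_width: 0.0004
```

Request:
arm_command(rows="1 0 0 25 0 0 0;1 0 0 14 0 0 0;1 0 0 9 0 0 0;1 0 0 0 0 0 0;1 0 0 0 0 0 0")

```text
time_s: 12.05
position: [0.5261, -0.0581, 0.0847]
tool_rot: [[-0.027, 1.0, -0.0], [1.0, 0.027, 0.0], [0.0, -0.0, -1.0]]
ft_force: [-0.4, -0.5, 0.3]
grip_width: 0.0001
```

Request:
arm_command(rows="1 -4 0 0 0 0 0;1 -4 0 0 0 0 0;1 -4 0 0 0 0 0;1 -4 0 0 0 0 0;1 -4 0 0 0 0 0")

```text
time_s: 12.47
position: [0.5268, -0.078, 0.0852]
tool_rot: [[-0.028, 1.0, 0.001], [1.0, 0.028, 0.0], [0.0, 0.001, -1.0]]
ft_force: [1.1, 1.9, 0.1]
grip_width: 0.0002
```

Request:
arm_command(rows="1 -5 0 0 0 0 0;1 -5 0 0 0 0 0;1 -5 0 0 0 0 0;1 -5 0 0 0 0 0;1 -5 0 0 0 0 0")

```text
time_s: 12.88
position: [0.5273, -0.1031, 0.0848]
tool_rot: [[-0.028, 1.0, 0.0], [1.0, 0.028, 0.0], [0.0, 0.0, -1.0]]
ft_force: [1.1, 1.4, 0.7]
grip_width: -0.0003
```

Request:
arm_command(rows="1 -5 0 0 0 0 0;1 -5 0 0 0 0 0;1 -5 0 0 0 0 0;1 -5 0 0 0 0 0;1 -5 0 0 0 0 0")

```text
time_s: 13.3
position: [0.528, -0.1281, 0.0848]
tool_rot: [[-0.028, 1.0, 0.0], [1.0, 0.028, 0.0], [0.0, 0.0, -1.0]]
ft_force: [0.5, 2.0, -0.7]
grip_width: 0.0002
```

Request:
arm_command(rows="1 -3 0 0 0 0 0;1 -2 0 0 0 0 0;1 -1 0 0 0 0 0;1 -1 0 0 0 0 0;1 -1 0 0 0 0 0")

```text
time_s: 13.72
position: [0.5282, -0.1355, 0.0848]
tool_rot: [[-0.028, 1.0, -0.0], [1.0, 0.028, 0.0], [0.0, -0.0, -1.0]]
ft_force: [1.1, 1.4, 0.6]
grip_width: -0.0002
```

Request:
arm_command(rows="1 -1 0 0 0 0 0;1 -1 0 0 0 0 0;1 -1 0 0 0 0 0;1 0 0 0 0 0 0")

```text
time_s: 14.05
position: [0.5282, -0.1387, 0.0848]
tool_rot: [[-0.028, 1.0, -0.0], [1.0, 0.028, -0.0], [-0.0, -0.0, -1.0]]
ft_force: [0.3, 0.4, -0.4]
grip_width: -0.0004
```

Request:
arm_command(rows="1 -0.5 0 0 0 0 0;1 -0.5 0 0 0 0 0;1 -0.5 0 0 0 0 0;1 0 0 0 0 0 0")

```text
time_s: 14.38
position: [0.5283, -0.1401, 0.0848]
tool_rot: [[-0.028, 1.0, -0.0], [1.0, 0.028, -0.0], [-0.0, -0.0, -1.0]]
ft_force: [0.2, 1.0, 0.8]
grip_width: -0.0001
```

Request:
arm_command(rows="1 -0.5 0 0 0 0 0;1 -0.5 0 0 0 0 0;1 0 0 0 0 0 0")

```text
time_s: 14.63
position: [0.5283, -0.1412, 0.0848]
tool_rot: [[-0.028, 1.0, -0.0], [1.0, 0.028, -0.0], [-0.0, -0.0, -1.0]]
ft_force: [0.9, 1.0, -0.5]
grip_width: 0.0003
```

Request:
arm_command(rows="1 -0.5 0 0 0 0 0;1 -0.5 0 0 0 0 0;1 0 0 0 0 0 0")

```text
time_s: 14.88
position: [0.5283, -0.1414, 0.0848]
tool_rot: [[-0.028, 1.0, -0.0], [1.0, 0.028, 0.001], [0.001, -0.0, -1.0]]
ft_force: [0.6, 5.6, 0.7]
grip_width: 0.0002
```

Request:
arm_command(rows="1 -0.5 0 0 0 0 0;1 -0.5 0 0 0 0 0;1 0 0 0 0 0 0")

```text
time_s: 15.13
position: [0.5283, -0.1415, 0.0848]
tool_rot: [[-0.028, 1.0, -0.0], [1.0, 0.028, 0.003], [0.003, -0.0, -1.0]]
ft_force: [1.6, 10.3, 2.0]
grip_width: 0.0001
```

The shut stop is reached (10 N, no further motion). I back off, rise and check.

Request:
arm_command(rows="1 8 0 0 0 0 0;1 8 0 0 0 0 0;1 0 0 -40 0 0 0;1 0 0 -40 0 0 0;1 0 0 -40 0 0 0")

```text
time_s: 15.55
position: [0.5275, -0.1265, 0.2062]
tool_rot: [[-0.028, 1.0, -0.001], [1.0, 0.028, -0.0], [-0.0, -0.001, -1.0]]
ft_force: [0.1, -0.2, 0.2]
grip_width: 0.0
```

Request:
arm_command(rows="1 -35 0 -30 0 0 0;1 -35 0 -15 0 0 0;1 0 0 0 0 0 0;1 0 0 0 0 0 0;1 0 0 0 0 0 0")

```text
time_s: 15.97
position: [0.5294, -0.1931, 0.2463]
tool_rot: [[-0.028, 1.0, -0.001], [1.0, 0.028, 0.001], [0.001, -0.001, -1.0]]
ft_force: [-1.2, 0.5, -0.2]
grip_width: 0.0001
```

Run:
```python
from rig import readout, eyes
import cv2,numpy as np,pickle
s=readout.observe(); print(s['time_s'],s['position'],s['ft_force'])
m=eyes.camera_model('wrist'); pickle.dump(m,open('w3.pkl','wb'))
i=eyes.get_image('wrist')[:,:,::-1]
j=eyes.get_image('scene')[195:325,245:405,::-1]
a=cv2.resize(i[0:300,170:470],(600,600),interpolation=cv2.INTER_CUBIC)
cv2.imwrite('pics/w3.png',a)
o=cv2.imread('pics/scene0.png')[195:325,245:405]
cv2.imwrite('pics/cmp.png',np.hstack([cv2.resize(k,(400,325),interpolation=cv2.INTER_CUBIC) for k in(o,j)]))
```

```text
15.9667 [ 0.52942652 -0.19309104  0.24625558] [-1.15698335  0.53847046 -0.19331196]
```

View pics/w3.png

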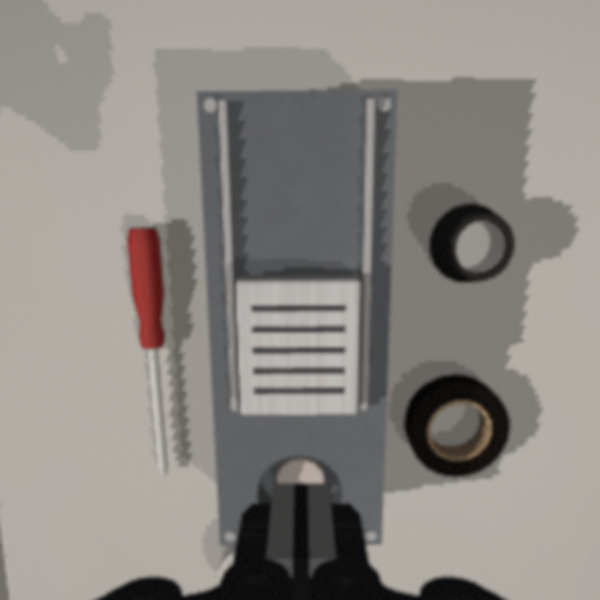

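View pics/cmp.png

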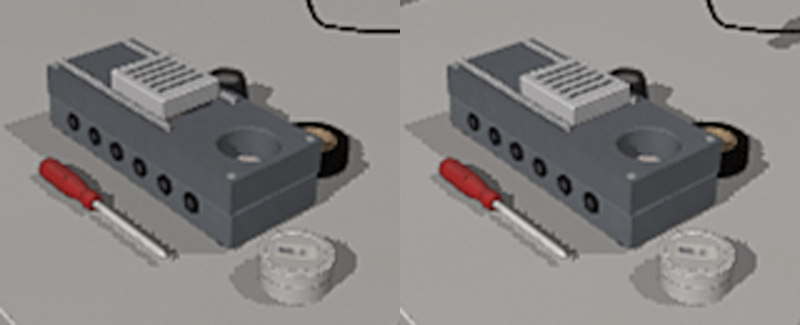

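The cover sits at the shut position, flush with the rail ends at rows 410–413. The box and the loose items look unmoved in the before/after comparison. The two stop positions are 17.5 mm apart, against 18 mm expected for 70 mm of travel.

```bash
python3 -c "
from rig import env; print(env.close_job())"
```

```text
the job is handed in; nothing more can be done
None
```

The reset job is done and handed in at about 16 s of the 53 s allowed; no verdict was reported.

- **Opening:** I pushed the cover with closed fingertips until it met its open stop. The force rose to 9 N with no further motion, and a picture showed the square well quite free.
- **Pressing:** I pressed the square-well key to its bottom. The force passed 4.8 N and settled at about 12–14 N with no more travel. I held it there for a little over two seconds, then let it come up. The cover went on before I looked at the key again, so I did not see it risen.
- **Shutting:** I pushed the cover back to its shut stop, where the force reached 10 N with no further motion. The two stop positions were 17.5 mm apart, against 18 mm expected for the full 70 mm of travel.

The last pictures showed the cover shut, flush with the rail ends. The box, screwdriver, loupe, tape and tin looked unmoved against the first picture. The arm was clear of everything, and I never went near the round-well key.

One early measurement disagreed. The first box fit from the scene camera was 4 pixels off at a bottom corner, so I replaced it with a wrist-camera fit, which both stops then confirmed. No other check failed.

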